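# Pack the inspection torch into its case clip

### The arm

A 6-joint arm with a two-finger parallel gripper is mounted at the origin on the work surface. World frame = base frame: x ahead of the robot, y to its left, z up, the work surface at z = 0. Lengths are in m, angles in rad, forces in N, time in s.
With the tool pointing down it reaches from about 0.225 to 0.875 m from the base axis. Payload 3.4 kg.
Tool frame: the origin (TCP) lies at the very end of the fingers, on their centre line; the grasp point (between the pads) lies 19 mm behind it (manip.tcp_to_grasp is the distance from the TCP to the grasp point, in m); z points along the fingers, y is the line along which they close (so a half turn about z gives the same grasp; the last joint's range is limited). The gripper opens to 85 mm and grips with 20 to 120 N. Pads are 22 mm wide; open, the fingers measure 114 mm over their backs; the gripper's body (76 mm by 85 mm) begins 54 mm behind the grasp point. The pads swing forward as they close: fully open they stand 13 mm farther back than shut.
Start: joints at [-1.407, 0.276, 1.505, -0, 1.361, -0.121], TCP at [0.162, -0.552, 0.193] pointing down, gripper open.
Joint ranges: [-2.89, 2.89], [-0.75, 2.08], [0.22, 2.7], [-1.18, 4.32], [0.11, 2.71], [-2.7, 2.7]. Speed limits (rad/s): [2.57, 2.57, 3.14, 3.14, 3.14, 3.14].

### API

Orientations are given as a unit quaternion [w, x, y, z].
In Python, from rig import status, get_image, job, manip gives the robot as it stands.
- The arm moves only by the tool apply_moves, never from a script. Its arguments are lists of equal length, an entry for each row: "xyz": the shift along the tool's x, y, z each as a share of 0.3 m, from -1 to 1, a list of three; "rot": the turn, a rotation vector about the tool's x, y, z each as a share of 60 degrees, from -1 to 1, a list of three; "hand": the opening, from -1 (shut) to 1 (fully open). A call has 1 to 8 rows; each row shifts and turns the commanded pose from where the row before left it, along the tool's axes as they then stand; what a row does not reach is not made up. A row lasts 1/8 s, in which the tool goes at most 62.5 mm and 10.7 degrees, less where a joint would pass 70% of its speed; a pose out of reach is approached as far as the arm can. A call with a number of a shift or a turn outside -1 to 1 is refused whole. A call with a gripper value outside its range is refused whole. The fingers move at their own pace and stop on an object; "force" is the grip in N (left out, the last holds). Time passes only in rows, so rows that do not move let the fingers close. It gives the time, the measured TCP pose, the force, the opening and the grip force at its end, in the units of the state.
- status.get_state(): the state, without advancing time (a new reading comes with each control period).
- get_image(name): name is "scene" or "top" or "wrist"; returns a dict with "pixels" (384x512x3 uint8, red, green, blue), "fovy" (degrees; the focal length in pixels is half the picture's height over the tangent of half this angle, whatever the lens; pixels are square), "cx", "cy" (the principal point, pixels), "origin" and "orientation" of the camera in the world; the wrist camera has in their place "tool_from_camera" (4x4, takes a point from camera to tool coordinates, whose origin is the TCP and whose axes are the flange's). Camera axes: x right, y down, z forward; pixel columns grow to the right and rows downward; lengths in m; the calibration is good to about 2 mm. A picture is of the moment at which its call begins: read the wrist's pose just before it. There is no depth.
- job.sign_off(): hands the job in; it is judged then, once.
The state is a dict: "clock": time; "qpos": joint angles; "qd": joint speeds; "effort": joint torques, N m; "position": TCP position; "ee_rot": TCP orientation; "contact_force": force on the tool from outside, world axes, zero at the start; "moment": the same for the moment, N m; "width": finger opening in m; "gripper_force": force on a finger pad.
Only numpy, scipy, OpenCV 4.12 (cv2) and the standard library are available. Lean on these libraries where they do the work, as an engineer would, in place of code of your own. Each camera call takes 0.05 s, during which the arm holds its last target. There are 200 camera calls.

### The job

The inspection torch has finished charging. Lift the instrument case's lid all the way open until it rests on its stop, then take the torch from its dock, hold it along the clip and press it down past the sprung jaw until it sits fully home in both forks with the jaw closed over it; it may point either way. Let go and leave the case open, without disturbing the other things on the bench.

Things in the scene. Friction and masses are not known exactly. Their poses are not given: they have to be found in the camera images.
- case: grey plastic instrument case fixed to the bench, open box 160 (its x) x 230 (its y) x 78 mm high, walls and floor 5 mm, under a hinged lid. Origin: centre of its underside on the bench; z up. The lid hinge runs along its y at the +x rim, the lid handle is on the -x side. The clip stands inside, rod direction along the case's y
- lid (a joint): angle of the case lid in rad: 0 shut, 1.9 open on its stop (leaning 19 degrees back past upright). The lid is a 160 x 230 x 8 mm, 0.25 kg panel; let go below about 1.5 it falls shut
- lid_handle (a point): middle of the lid's handle: round steel bar 11 mm thick, 100 mm long, parallel to the case's y, 42 mm clear of the lid's front edge on two 8 mm legs 45 mm either side of the middle; at the height of the lid (82 mm) when shut; can be straddled from above. Moves with the lid, at 202 mm from the hinge
- lid_hinge (a point): point on the lid's hinge axis (the axis is parallel to the case's y) at mid length, 82 mm above the bench
- clip_seat (a point): where the middle of the torch's axis lies when home in the clip: 50 mm above the bench, 10 mm to the -x side of the case's middle; axes as the case's, the torch lies along y, entry from straight above. A torch merely laid on the clip lies about 20 mm too high; pressing it in takes about 10 to 20 N. Between the forks the fingers have 74 mm free along y, down to 28 mm above the bench
- clip_fork (a point): the axis line of a seated torch at one of the two black plastic forks (the other is 86 mm away, at y = -43 mm from clip_seat; this at +43). Each is 12 mm wide: a flat seat 39 mm above the bench and, on the case's +x side, a fixed upright prong, face 11.5 mm from this point, flared top 71 mm above the bench
- jaw (a joint): angle in rad of the clip's sprung steel jaw: about 0 closed (also with the torch home), about 0.2 as the torch is pushed past, limit 0.45. Two joined claws at y = -57 and +57 mm from clip_seat, on its -x side; their round noses are about 61 mm above the bench, 5.5 mm from the seat point. Turns on a 6 mm shaft along y, 25 mm above the bench, under the seat
- torch: inspection torch: straight aluminium tube with dark ends, 22 mm diameter, 160 mm long, about 0.15 kg. Origin: its middle on its axis; x along the tube. Starts lying in the dock with its axis 41 mm above the bench
- dock: black charging dock fixed to the bench, base plate 120 x 70 x 12 mm with two saddles 14 mm wide at x = -45 and +45 mm that hold the torch (saddle floor 30 mm, cheeks to 38 mm above the bench, 17 mm either side). Origin: centre of its underside; the torch lies along its x; between the saddles the fingers have free room down to the 12 mm base plate
- board: bystander: green circuit board module lying flat, 120 x 90 x 22 mm, origin under its centre
- bottle: bystander: green water bottle, 66 mm diameter, 200 mm tall, origin under its centre
- tape_roll: bystander: yellow tape roll lying flat, 90 mm diameter, 24 mm high, origin under its centre
- screwdriver: bystander: screwdriver lying on the bench, 180 mm long, lies along its x
Not all that is in view belongs to the job. Several things have the shape of the torch; the one meant has the colours described above.

How it is judged:
By the outcome, as a careful person would: the job done as asked, in the order asked, and still so for the second after the job is handed in, with the robot touching nothing.
It also fails if it takes over 61 s, if anything falls off the work surface, if the arm or the gripper's body presses on something with over 40 N, if the wrist force passes 120 N, or if a joint passes its speed limit or range.

## Working session

There is one attempt and no reset: what is moved stays moved. The work goes in short steps, Python scripts to look and compute and a tool call to move; the robot and the scene stay as the last step left them, time stands still between calls to the robot, and variables do not carry over. Pictures are saved under pics/ and viewed, at most 10 in all, crops included, and the job is handed in when it is done.

Besides the shell and the picture viewer there is one more tool, called after "Emit:" as name(argument=value, ...) on one line, values as JSON. apply_moves: Moves the arm, as the interface text tells. Its arguments: {"type":"object","properties":{"xyz":{"type":"array","items":{"type":"array","items":{"type":"number","minimum":-1,"maximum":1}}},"rot":{"type":"array","items":{"type":"array","items":{"type":"number","minimum":-1,"maximum":1}}},"hand":{"type":"array","items":{"type":"number"}},"force":{"type":"number"}},"required":["xyz","rot","hand"]}

```bash
ls; mkdir -p pics; python3 - <<'E'
from rig import status,get_image,job,manip
import cv2,numpy as np,pickle
s=status.get_state();print({k:np.round(v,3).tolist() for k,v in s.items()})
d={}
for n in("scene","top"):
    im=get_image(n);d[n]=im;cv2.imwrite(f"pics/{n}0.png",im["pixels"][:,:,::-1])
    print(n,im["fovy"],im["cx"],im["cy"],im["origin"],im["orientation"])
pickle.dump(d,open("im0.pkl","wb"))
E
```

```text
pics
{'clock': 0.0, 'qpos': [-1.407, 0.277, 1.506, 0.0, 1.361, -0.121], 'qd': [0.002, 0.001, 0.002, -0.0, -0.001, 0.0], 'effort': [0.0, -41.677, -24.58, -0.0, 0.011, 0.0], 'position': [0.161, -0.551, 0.192], 'ee_rot': [-0.001, 0.99, 0.142, -0.0], 'contact_force': [0.383, -0.151, 0.206], 'moment': [0.053, -0.039, 0.012], 'gripper_force': 0.0, 'width': 0.085}
scene 56.525848033201655 256.11672677469704 198.12501045710133 [1.32701999 0.19392006 0.61523179] [-0.25956241  0.48851395  0.72659494 -0.40748163]
top 53.173675931259545 252.0912536618296 187.90670467259343 [ 0.35003831 -0.10734355  1.20647419] [-0.06205727  0.7140624  -0.69372791  0.07074862]
```

View pics/top0.png

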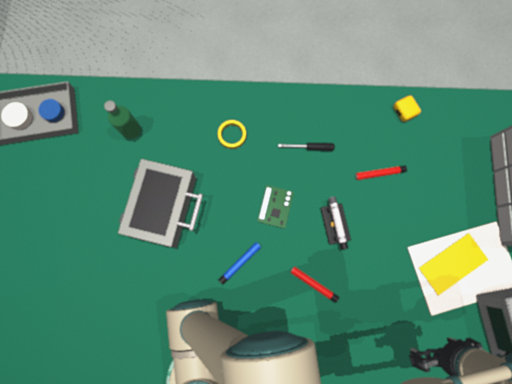

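View pics/scene0.png

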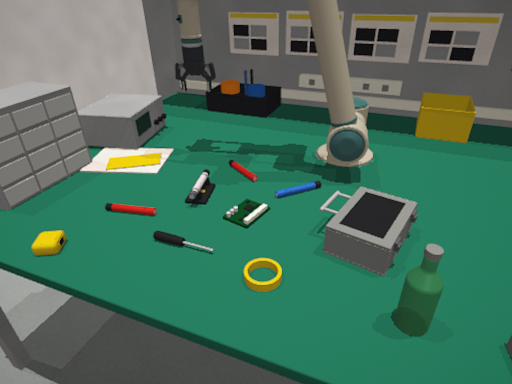

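The top view shows the case at about (157,204) with its handle to the right at (196,211). The torch (grey tube, dark ends) lies in its dock at (338,223). The board is at (276,207), and the red and blue tubes are decoys. Next I measure with colour masks.

```bash
cat > h.py <<'E'
import numpy as np,cv2,pickle
from scipy.spatial.transform import Rotation as R
def rot(q): return R.from_quat([q[1],q[2],q[3],q[0]]).as_matrix()
def cam(im,s=None):
    f=192/np.tan(np.radians(im["fovy"]/2))
    if "origin" in im: o,M=np.array(im["origin"]),rot(im["orientation"])
    else:
        T=np.array(im["tool_from_camera"]);A=rot(s["ee_rot"]);o=np.array(s["position"])+A@T[:3,3];M=A@T[:3,:3]
    return f,im["cx"],im["cy"],o,M
def ray(c,uv):
    f,cx,cy,o,M=c
    d=M@np.array([(uv[0]-cx)/f,(uv[1]-cy)/f,1]);return o,d/np.linalg.norm(d)
def onz(c,uv,z):
    o,d=ray(c,uv);return o+d*(z-o[2])/d[2]
def proj(c,p):
    f,cx,cy,o,M=c;q=M.T@(np.array(p)-o);return np.array([cx+f*q[0]/q[2],cy+f*q[1]/q[2]])
def tri(rs):
    A=sum(np.eye(3)-np.outer(d,d) for o,d in rs);b=sum((np.eye(3)-np.outer(d,d))@o for o,d in rs);return np.linalg.solve(A,b)
E
python3 - <<'E'
from h import *
d=pickle.load(open("im0.pkl","rb"))
def crop(n,u,v,w,h,k): return cv2.resize(d[n]["pixels"][v:v+h,u:u+w,::-1],(w*k,h*k),interpolation=cv2.INTER_NEAREST)
a=np.hstack([crop("top",110,150,100,100,4),crop("top",300,180,80,80,5)])
b=np.hstack([crop("scene",315,180,110,90,3),crop("scene",175,160,80,54,5)])
b=cv2.copyMakeBorder(b[:200],0,0,0,max(0,800-b.shape[1]),0)[:,:800]
cv2.imwrite("pics/c1.png",np.vstack([a,b]))
for n,(u,v,w,h) in {"top":(110,150,110,110),"scene":(315,180,110,90)}.items():
    p=d[n]["pixels"][v:v+h,u:u+w].astype(int);sat=p.max(2)-p.min(2)
    for nm,m in (("bright",(sat<25)&(p.min(2)>185)),("grey",(sat<25)&(p.min(2)>110))):
        N,L,S,C=cv2.connectedComponentsWithStats(m.astype(np.uint8))
        for i in range(1,N):
            if S[i,4]>25:
                r=cv2.minAreaRect(np.argwhere(L==i)[:,::-1].astype(np.float32)+[u,v] if 0 else (np.argwhere(L==i)[:,::-1]+[u,v]).astype(np.float32))
                print(n,nm,S[i,4],np.round(cv2.boxPoints(r),1).tolist())
E
```

```text
top bright 959 [[125.5, 232.6999969482422], [174.60000610351562, 161.39999389648438], [217.5, 190.89999389648438], [168.5, 262.20001220703125]]
top grey 2356 [[117.0, 233.0], [136.10000610351562, 156.8000030517578], [207.10000610351562, 174.5], [188.10000610351562, 250.8000030517578]]
scene bright 53 [[319.6000061035156, 206.39999389648438], [337.79998779296875, 190.39999389648438], [341.0, 194.0], [322.70001220703125, 210.0]]
scene grey 1666 [[314.8999938964844, 223.3000030517578], [331.3999938964844, 173.8000030517578], [416.6000061035156, 202.1999969482422], [400.1000061035156, 251.6999969482422]]
```

View pics/c1.png

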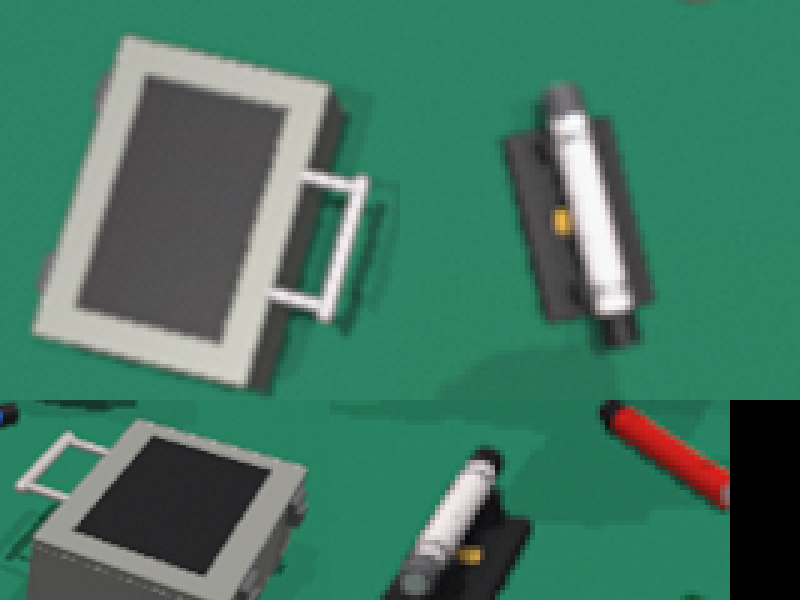

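The crop shows the lid corners, the handle bar ends and the torch ends clearly. In top-view pixels, the lid is (141,159), (193,172), (172,247), (118.5,233); the handle is (201,195.5) to (191.5,229); the torch is (333,198) to (344,248).

```bash
python3 - <<'E'
from h import *
d=pickle.load(open("im0.pkl","rb"));t=cam(d["top"]);s=cam(d["scene"])
L=[onz(t,np.add(u,-.4),.086)[:2] for u in [(141.25,159.25),(192.75,171.75),(171.75,246.75),(118.5,233.25)]]
print("lid",np.round(L,4).tolist(),[round(float(np.linalg.norm(L[i]-L[(i+1)%4])),4) for i in range(4)],"c",np.mean(L,0))
ex=L[0]-L[1]+L[3]-L[2];ey=L[0]-L[3]+L[1]-L[2]
print("yaw x",np.degrees(np.arctan2(ex[1],ex[0])),"y",np.degrees(np.arctan2(ey[1],ey[0])))
H=[onz(t,np.add(u,-.4),.082) for u in [(201,195.5),(191.5,229)]];print("handle",H,np.linalg.norm(H[0]-H[1]),np.mean(H,0))
# scene handle ends (crop3x + (315,180), picture lower half at row 400)
S=[(315+70/3,180+37/3),(315+19/3,180+87/3)]
for a,b in zip(S,[(191.5,229),(201,195.5)]): print("tri",tri([ray(s,np.add(a,-.4)),ray(t,np.add(b,-.4))]))
T=[onz(t,np.add(u,-.4),.041) for u in [(333,197.6),(344.4,248)]];print("torch",T,np.linalg.norm(T[0]-T[1]),np.mean(T,0),np.degrees(np.arctan2(*(T[0]-T[1])[[1,0]])))
im=d["top"]["pixels"].astype(int)
for n,(u,v,w,h) in dict(board=(255,183,42,50),bottle=(100,95,45,50)).items(): print(n,[np.round(onz(t,p,0.02),3)[:2].tolist() for p in [(u,v),(u+w,v+h)]])
st=pickle.loads(b'\x80\x04N.');
E
```

```text
lid [[0.6422, 0.2182], [0.6085, 0.0618], [0.3851, 0.1096], [0.4194, 0.2657]] [0.16, 0.2284, 0.1599, 0.2278] c [0.51380425 0.16381928]
yaw x 77.7294980969951 y -12.06132947512977
handle [array([0.53791516, 0.03388274, 0.082     ]), array([0.4380437 , 0.05633416, 0.082     ])] 0.10236393333893809 [0.48797943 0.04510845 0.082     ]
tri [0.4376362  0.0585307  0.08145735]
tri [0.53771523 0.03521926 0.08139304]
torch [array([ 0.55041143, -0.36801601,  0.041     ]), array([ 0.39737426, -0.40065722,  0.041     ])] 0.15647947273060792 [ 0.47389285 -0.38433662  0.041     ] 12.040169132948964
board [[0.592, -0.128], [0.439, -0.261]]
bottle [[0.871, 0.388], [0.706, 0.228]]
```

Emit:
apply_moves(xyz=[[0,0,0],[0,0,0],[0,0,0],[0.054,-0.181,0],[0.054,-0.181,0],[0.054,-0.181,0],[0.054,-0.181,0],[0.054,-0.181,0]], rot=[[0,0,0.158],[0,0,0.158],[0,0,0.158],[0,0,0],[0,0,0],[0,0,0],[0,0,0],[0,0,0]], hand=[0,0,0,0,0,0,0,0], force=30)

```text
clock: 1.1
position: [0.2982, -0.3016, 0.1924]
ee_rot: [-0.0, 0.994, -0.106, 0.0]
contact_force: [0.5, 0.1, 0.9]
width: 0.0428
gripper_force: 0.0
```

Emit:
apply_moves(xyz=[[0.054,-0.181,0],[0.054,-0.181,0],[0.054,-0.181,0],[0.054,-0.181,0],[0.054,-0.181,0],[0.054,-0.181,0],[0.054,-0.181,0],[0,0,0]], rot=[[0,0,0],[0,0,0],[0,0,0],[0,0,0],[0,0,0],[0,0,0],[0,0,0],[0,0,0]], hand=[0,0,0,0,0,0,0,0])

```text
clock: 2.1
position: [0.4896, 0.0477, 0.192]
ee_rot: [-0.001, 0.995, -0.103, -0.0]
contact_force: [-1.1, -0.3, -0.2]
width: 0.0427
gripper_force: 0.0
```

```bash
cat >> h.py <<'E'
def local(s,target,yaw=None):
    "shift in shares of 0.3 m along tool axes; turn about tool z (tool down) to bring tool-x to yaw, share of 60deg"
    A=rot(s["ee_rot"]);v=A.T@(np.array(target)-s["position"])/.3
    y=np.degrees(np.arctan2(A[1,0],A[0,0]));return np.round(v,3).tolist(),round(y,2),None if yaw is None else round((y-yaw)/60,3)
E
python3 - <<'E'
from h import *
from rig import status,get_image,manip
print([(k,getattr(manip,k)) for k in dir(manip) if k[0]!='_'])
s=status.get_state();im=get_image("wrist")
pickle.dump((s,im),open("w1.pkl","wb"));cv2.imwrite("pics/w1.png",im["pixels"][:,:,::-1])
print(s["clock"],s["position"],rot(s["ee_rot"])[:,2],s["width"],s["qpos"])
print(local(s,[.488,.0445,.063],-12.15))
c=cam(im,s)
E0=np.array([[.5379,.0339,.082],[.438,.0563,.082]])
print([proj(c,p) for p in E0])
E
```

```text
[('MotionError', <class 'rig.MotionError'>), ('tcp_to_grasp', 0.0187)]
2.1 [0.48959041 0.04768935 0.19199923] [-1.70205951e-04  1.14975741e-03 -9.99999325e-01] 0.04270972081406109 [-4.54000134e-02  1.50724004e-01  1.67378393e+00  1.17850957e-03
  1.31730710e+00  1.73118204e+00]
([-0.003, 0.012, 0.43], np.float64(-11.81), np.float64(0.006))
[array([262.67503873, 117.34148434]), array([260.70052445, 225.37439328])]
```

View pics/w1.png

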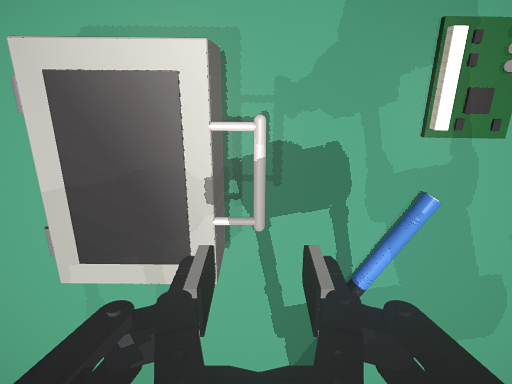

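The handle bar runs from (261,118) to (259,228), within about 2 px of the prediction. The estimate is confirmed, so I descend and grip.

Emit:
apply_moves(xyz=[[0,0.006,0.143],[0,0,0.143],[0,0,0.144],[0,0,0],[0,0,0],[0,0,0],[0,0,0]], rot=[[0,0,0.006],[0,0,0],[0,0,0],[0,0,0],[0,0,0],[0,0,0],[0,0,0]], hand=[0,0,0,-0.4,-1,-1,-1], force=30)

```text
clock: 3.02
position: [0.4891, 0.0424, 0.065]
ee_rot: [-0.0, 0.994, -0.109, 0.001]
contact_force: [0.7, 0.3, 0.2]
width: -0.0
gripper_force: 0.0
```

```bash
python3 - <<'E'
import numpy as np
th=np.linspace(0,1.92,25)
y=-np.diff(-np.cos(th))*.202/.3;z=-np.diff(np.sin(th))*.202/.3
for i in range(24): print([0,round(y[i],3),round(z[i],3)],end=", " if i%8<7 else "\n")
E
```

```text
[0, np.float64(-0.002), np.float64(-0.054)], [0, np.float64(-0.006), np.float64(-0.053)], [0, np.float64(-0.011), np.float64(-0.053)], [0, np.float64(-0.015), np.float64(-0.052)], [0, np.float64(-0.019), np.float64(-0.05)], [0, np.float64(-0.023), np.float64(-0.049)], [0, np.float64(-0.027), np.float64(-0.047)], [0, np.float64(-0.03), np.float64(-0.044)]
[0, np.float64(-0.034), np.float64(-0.042)], [0, np.float64(-0.037), np.float64(-0.039)], [0, np.float64(-0.04), np.float64(-0.036)], [0, np.float64(-0.043), np.float64(-0.033)], [0, np.float64(-0.045), np.float64(-0.029)], [0, np.float64(-0.047), np.float64(-0.025)], [0, np.float64(-0.049), np.float64(-0.022)], [0, np.float64(-0.051), np.float64(-0.017)]
[0, np.float64(-0.052), np.float64(-0.013)], [0, np.float64(-0.053), np.float64(-0.009)], [0, np.float64(-0.054), np.float64(-0.005)], [0, np.float64(-0.054), np.float64(-0.001)], [0, np.float64(-0.054), np.float64(0.004)], [0, np.float64(-0.053), np.float64(0.008)], [0, np.float64(-0.052), np.float64(0.012)], [0, np.float64(-0.051), np.float64(0.016)]
```

```bash
python3 - <<'E'
from h import *
from rig import status,get_image
s=status.get_state();im=get_image("wrist");im2=get_image("scene")
print(s["position"],s["width"],s["contact_force"])
a=im["pixels"][:,:,::-1];b=cv2.resize(im2["pixels"][150:270,290:450,::-1],(512,384),interpolation=cv2.INTER_CUBIC)
cv2.imwrite("pics/w2.png",cv2.resize(np.hstack([a,b]),(800,300)))
E
```

```text
[0.48913948 0.04242708 0.06501076] -1.018943532538105e-05 [0.74360806 0.29290541 0.1985199 ]
```

View pics/w2.png

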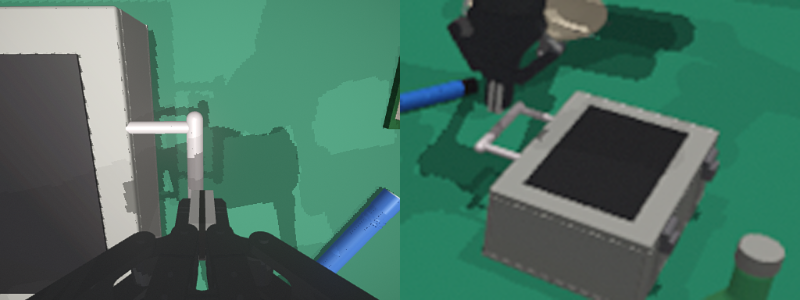

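```bash
python3 - <<'E'
from h import *
from rig import status,get_image
d=pickle.load(open("im0.pkl","rb"));c=cam(d["scene"]);s=status.get_state()
g=lambda p:np.round(proj(c,p),1)
for z in (.065,.082,.1,.12): print(z,g([.4891,.0424,z]))
print("bar",g([.5379,.035,.082]),g([.4378,.058,.082]))
f=lambda u,v:(290+(u-400)*160/400,150+v*120/300)
print("seen tip",f(495,108),"bar ends",f(520,107),f(482,147))
w,im=pickle.load(open("w1.pkl","rb"));cw=cam(im,s)
print("TCP in wrist",proj(cw,s["position"])*300/384, "bar ends", [proj(cw,p)*300/384 for p in ([.5379,.035,.082],[.4378,.058,.082])])
E
```

```text
0.065 [326.9 204.9]
0.082 [327.4 199.8]
0.1 [328.  194.2]
0.12 [328.6 187.9]
bar [320.4 208.4] [337.  191.8]
seen tip (328.0, 193.2) bar ends (338.0, 192.8) (322.8, 208.8)
TCP in wrist [201.75039407 174.84487014] bar ends [array([196.60913312, 115.26106961]), array([196.43064261, 247.29704827])]
```

```bash
python3 - <<'E'
from h import *
from rig import status,get_image
s,im=pickle.load(open("w1.pkl","rb"));T=np.array(im["tool_from_camera"]);print(np.round(T,3).tolist())
f=192/np.tan(np.radians(im["fovy"]/2))
for k in (0,.01,.02,.03,.04):
    o=[]
    for x in (-.011,0,.011):
        q=np.linalg.inv(T)@[x,0,-k,1];o.append((round(im["cx"]+f*q[0]/q[2]),round(im["cy"]+f*q[1]/q[2])))
    print(k,o)
a=get_image("wrist")["pixels"][140:340,180:340,::-1];b=get_image("scene")["pixels"][150:230,290:370,::-1]
cv2.imwrite("pics/w3.png",np.hstack([cv2.resize(a,(400,500)),cv2.resize(b,(400,400),interpolation=2).repeat(1,0) if 0 else cv2.copyMakeBorder(cv2.resize(b,(400,400),interpolation=2),0,100,0,0,0)]))
E
```

```text
[[-0.0, -0.945, -0.327, 0.083], [1.0, 0.0, -0.001, 0.0], [0.001, -0.327, 0.945, -0.181], [0.0, 0.0, 0.0, 1.0]]
0 [(258, 240), (258, 224), (258, 207)]
0.01 [(258, 248), (258, 231), (258, 213)]
0.02 [(258, 257), (258, 239), (258, 221)]
0.03 [(258, 267), (258, 248), (258, 229)]
0.04 [(258, 278), (258, 258), (258, 238)]
```

View pics/w3.png

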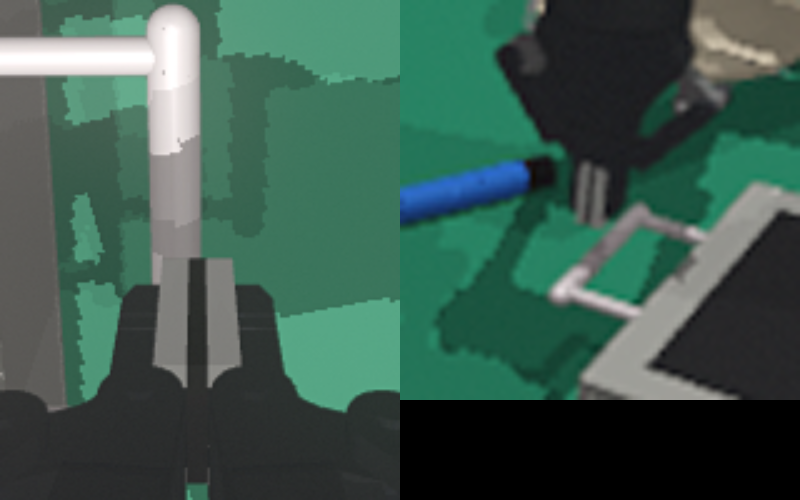

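The pads end well above the bar. The scene view puts the tips at row 194 (z≈0.10) although the reported TCP is 0.065, so the fingers closed over air. I'll open, recentre by about 4 mm and go lower. That is safe whichever reading is right.

Emit:
apply_moves(xyz=[[0,-0.015,0],[0,0,0],[0,0,0],[0,0,0.06],[0,0,0.06],[0,0,0]], rot=[[0,0,0],[0,0,0],[0,0,0],[0,0,0],[0,0,0],[0,0,0]], hand=[0,0,0,0,0,0])

```text
clock: 3.98
position: [0.4877, 0.047, 0.0265]
ee_rot: [0.0, 0.994, -0.109, -0.002]
contact_force: [-0.1, 0.3, 0.3]
width: 0.0429
gripper_force: 0.0
```

Emit:
apply_moves(xyz=[[0,0,0],[0,0,0],[0,0,0],[0,0,0],[0,0,0]], rot=[[0,0,0],[0,0,0],[0,0,0],[0,0,0],[0,0,0]], hand=[-0.3,-0.6,-0.8,-1,-1], force=30)

```text
clock: 4.6
position: [0.4897, 0.0471, 0.0283]
ee_rot: [-0.0, 0.994, -0.109, 0.001]
contact_force: [0.2, 1.4, 5.2]
width: 0.0095
gripper_force: 29.5
```

```bash
python3 - <<'E'
from h import *
from rig import status,get_image
print(status.get_state()["position"],status.get_state()["width"])
a=get_image("wrist")["pixels"][140:340,180:340,::-1];b=get_image("scene")["pixels"][150:230,290:370,::-1]
cv2.imwrite("pics/w4.png",np.hstack([cv2.resize(a,(400,500)),cv2.copyMakeBorder(cv2.resize(b,(400,400),interpolation=2),0,100,0,0,0)]))
E
```

```text
[0.48974741 0.04712097 0.02828343] 0.009463510743985416
```

Bar gripped (29.5 N, width near the bar's). Lifting along the arc.

Emit:
apply_moves(xyz=[[0,-0.002,-0.054],[0,-0.006,-0.053],[0,-0.011,-0.053],[0,-0.015,-0.052],[0,-0.019,-0.05],[0,-0.023,-0.049]], rot=[[0,0,0],[0,0,0],[0,0,0],[0,0,0],[0,0,0],[0,0,0]], hand=[-1,-1,-1,-1,-1,-1])

```text
clock: 5.45
position: [0.4945, 0.0699, 0.1209]
ee_rot: [-0.0, 0.994, -0.109, 0.0]
contact_force: [3.0, 3.7, -5.3]
width: 0.0095
gripper_force: 29.1
```

```bash
python3 - <<'E'
from h import *
from rig import get_image
b=get_image("scene")["pixels"][90:290,280:440,::-1];c=np.hstack([cv2.resize(get_image("wrist")["pixels"][:,:,::-1],(480,360)),cv2.resize(b,(288,360))])
cv2.imwrite("pics/w5.png",c)
E
```

```text
(no output)
```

View pics/w5.png

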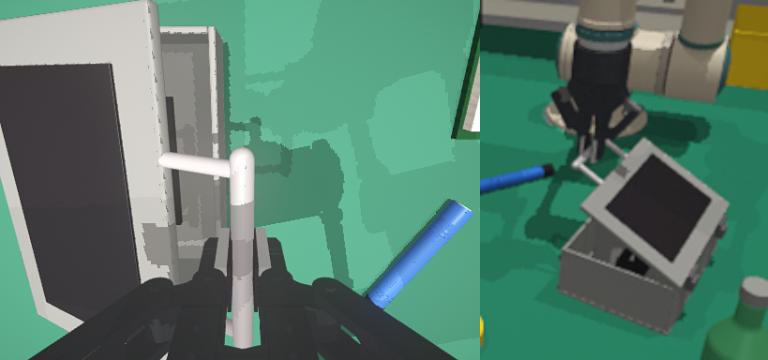

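The lid is opening in the grip, at about 0.48 rad with the bar held between the pads. I'll continue the arc.

Emit:
apply_moves(xyz=[[0,-0.027,-0.047],[0,-0.03,-0.044],[0,-0.034,-0.042],[0,-0.037,-0.039],[0,-0.04,-0.036],[0,-0.043,-0.033],[0,-0.045,-0.029],[0,-0.047,-0.025]], rot=[[0,0,0],[0,0,0],[0,0,0],[0,0,0],[0,0,0],[0,0,0],[0,0,0],[0,0,0]], hand=[-1,-1,-1,-1,-1,-1,-1,-1])

```text
clock: 6.55
position: [0.5137, 0.158, 0.2108]
ee_rot: [0.001, 0.994, -0.109, 0.0]
contact_force: [0.7, -3.5, 4.7]
width: 0.0097
gripper_force: 30.2
```

Emit:
apply_moves(xyz=[[0,-0.049,-0.022],[0,-0.051,-0.017],[0,-0.052,-0.013],[0,-0.053,-0.009],[0,-0.054,-0.005],[0,-0.054,-0.001]], rot=[[0,0,0],[0,0,0],[0,0,0],[0,0,0],[0,0,0],[0,0,0]], hand=[-1,-1,-1,-1,-1,-1])

```text
clock: 7.3
position: [0.5338, 0.2511, 0.2289]
ee_rot: [-0.0, 0.994, -0.109, -0.001]
contact_force: [1.6, -1.9, 1.3]
width: 0.0096
gripper_force: 31.3
```

Emit:
apply_moves(xyz=[[0,-0.054,0.004],[0,-0.053,0.008],[0,-0.052,0.012],[0,-0.03,0.009],[0,0,0]], rot=[[0,0,0],[0,0,0],[0,0,0],[0,0,0],[0,0,0]], hand=[-1,-1,-1,-1,-1])

```text
clock: 7.92
position: [0.5457, 0.3058, 0.2188]
ee_rot: [0.0, 0.994, -0.108, -0.001]
contact_force: [-0.6, 0.1, -0.1]
width: 0.0098
gripper_force: 31.4
```

Emit:
apply_moves(xyz=[[0,-0.01,0.004],[0,-0.008,0.003],[0,0,0]], rot=[[0,0,0],[0,0,0],[0,0,0]], hand=[-1,-1,-1])

```text
clock: 8.3
position: [0.5468, 0.3105, 0.2174]
ee_rot: [-0.0, 0.994, -0.109, -0.001]
contact_force: [-1.2, 0.2, 1.1]
width: 0.0099
gripper_force: 31.3
```

Emit:
apply_moves(xyz=[[0,-0.012,0.005],[0,-0.012,0.005],[0,0,0]], rot=[[0,0,0],[0,0,0],[0,0,0]], hand=[-1,-1,-1])

```text
clock: 8.68
position: [0.5471, 0.3117, 0.2167]
ee_rot: [0.005, 0.994, -0.109, -0.001]
contact_force: [-7.3, -11.4, 12.1]
width: 0.0096
gripper_force: 32.5
```

Emit:
apply_moves(xyz=[[0,0.024,-0.01],[0,0,0],[0,0,0],[0,0,-0.15],[0,0,-0.15],[0,0.1,0],[0,0.18,0],[0,0.18,0]], rot=[[0,0,0],[0,0,0],[0,0,0],[0,0,0],[0,0,0],[0,0,0],[0,0,0],[0,0,0]], hand=[-1,0,0,0,0,0,0,0])

```text
clock: 9.68
position: [0.518, 0.1748, 0.3072]
ee_rot: [0.0, 0.994, -0.108, 0.001]
contact_force: [0.9, -0.2, 0.2]
width: 0.0426
gripper_force: 0.0
```

Emit:
apply_moves(xyz=[[0,0.18,0],[0,0.18,0],[0,0.18,0],[0,0.18,0],[0,0.18,0],[0,0,0],[0,0,0],[0,0,0]], rot=[[0,0,0],[0,0,0],[0,0,0],[0,0,0],[0,0,-0.134],[0,0,-0.134],[0,0,-0.134],[0,0,0]], hand=[0,0,0,0,0,0.2,0.2,0.2])

```text
clock: 10.68
position: [0.4598, -0.0884, 0.3074]
ee_rot: [0.0, 0.995, 0.1, 0.0]
contact_force: [0.7, 0.3, -0.6]
width: 0.0512
gripper_force: 0.0
```

```bash
python3 - <<'E'
from h import *
from rig import status,get_image
s=status.get_state();t=get_image("top");sc=get_image("scene")
print(s["clock"],s["position"],local(s,[.474,-.384,.12],12.04))
pickle.dump((s,t,sc),open("i2.pkl","wb"))
a=cv2.resize(t["pixels"][140:260,100:220,::-1],(480,480),interpolation=cv2.INTER_CUBIC)
b=cv2.resize(sc["pixels"][130:280,310:430,::-1],(320,400),interpolation=cv2.INTER_CUBIC)
cv2.imwrite("pics/w6.png",np.hstack([a,cv2.copyMakeBorder(b,0,80,0,0,0)]))
E
```

```text
10.675 [ 0.45978469 -0.08835495  0.30743419] ([-0.151, 0.975, 0.625], np.float64(11.52), np.float64(-0.009))
```

View pics/w6.png

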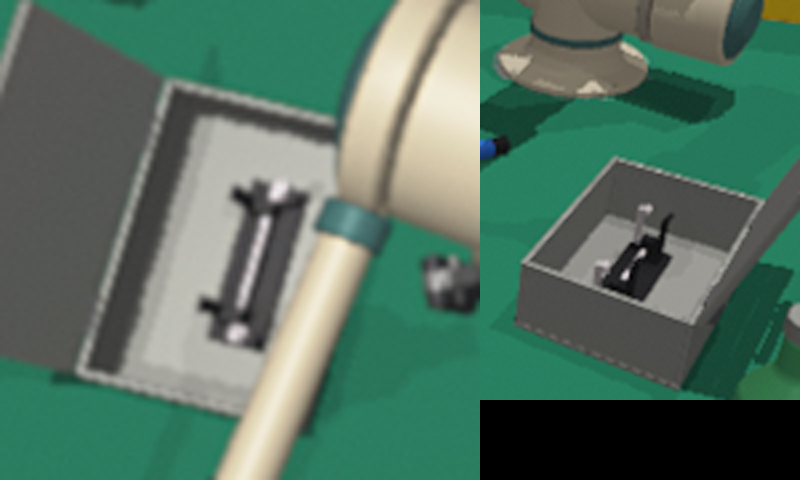

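The lid stands open on its stop with the clip visible (top crop around (255,260)). Now to the torch.

Emit:
apply_moves(xyz=[[-0.025,0.163,0.08],[-0.025,0.163,0.08],[-0.025,0.163,0.08],[-0.025,0.163,0.08],[-0.025,0.163,0.08],[-0.026,0.16,0.08],[0,0,0]], rot=[[0,0,-0.009],[0,0,0],[0,0,0],[0,0,0],[0,0,0],[0,0,0],[0,0,0]], hand=[0.2,0.2,0.2,0.2,0.2,0.2,0.2])

```text
clock: 11.65
position: [0.4754, -0.3859, 0.1603]
ee_rot: [-0.001, 0.995, 0.104, -0.002]
contact_force: [0.4, 0.0, 0.6]
width: 0.0512
gripper_force: 0.0
```

```bash
python3 - <<'E'
from h import *
from rig import status,get_image
s=status.get_state();im=get_image("wrist");pickle.dump((s,im),open("w7.pkl","wb"));cv2.imwrite("pics/w7.png",im["pixels"][:,:,::-1])
c=cam(im,s);print(s["position"],local(s,[.474,-.384,.03],12.04))
print("pred ends",[proj(c,p) for p in ([.5522,-.3677,.041],[.3957,-.4010,.041])])
p=im["pixels"].astype(int);m=((p.max(2)-p.min(2)<30)&(p.min(2)>130)).astype(np.uint8)
N,L,S,C=cv2.connectedComponentsWithStats(m)
for i in range(1,N):
    if S[i,4]>150:
        q=np.argwhere(L==i)[:,::-1].astype(np.float32);b=cv2.boxPoints(cv2.minAreaRect(q))
        print(S[i],np.round(b).tolist())
E
```

```text
[ 0.4753788  -0.38592256  0.16031683] ([-0.002, -0.006, 0.434], np.float64(11.93), np.float64(-0.002))
pred ends [array([257.11305739,  81.8171552 ]), array([257.55072777, 247.00880877])]
[   8    0   38  113 1934] [[7.0, 109.0], [29.0, -1.0], [47.0, 2.0], [24.0, 113.0]]
[102  29  14  15 155] [[100.0, 36.0], [108.0, 27.0], [118.0, 37.0], [110.0, 46.0]]
[240 108  24  12 254] [[240.0, 109.0], [263.0, 108.0], [263.0, 119.0], [240.0, 120.0]]
[ 241  126   24   94 1575] [[241.0, 126.0], [264.0, 126.0], [264.0, 219.0], [241.0, 219.0]]
[ 429  252   83   65 3211] [[425.0, 258.0], [511.0, 251.0], [516.0, 310.0], [430.0, 317.0]]
[484 350  28  34 497] [[484.0, 350.0], [511.0, 350.0], [511.0, 383.0], [484.0, 383.0]]
```

View pics/w7.png

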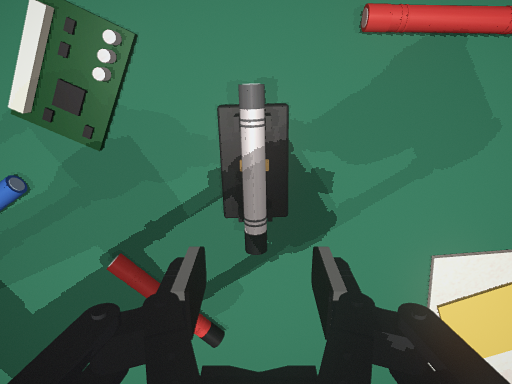

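The torch spans (251,84) to (256,254), with the dock under it. I compute its refined pose.

```bash
python3 - <<'E'
from h import *
s,im=pickle.load(open("w7.pkl","rb"));c=cam(im,s)
P=[onz(c,u,.041) for u in [(251.5,84),(256,253.5)]];d=P[0]-P[1];m=np.mean(P,0);y=np.degrees(np.arctan2(d[1],d[0]))
print(P,np.linalg.norm(d),m,y,local(s,[m[0],m[1],.03],y))
E
```

```text
[array([ 0.54945   , -0.36332953,  0.041     ]), array([ 0.38802092, -0.40098611,  0.041     ])] 0.16576298232066464 [ 0.46873546 -0.38215782  0.041     ] 13.130588718149022 ([-0.018, -0.016, 0.434], np.float64(11.93), np.float64(-0.02))
```

Emit:
apply_moves(xyz=[[-0.011,-0.013,0.14],[0,0,0.14],[0,0,0.14],[0,0,0.05],[0,0,0.04],[0,0,0]], rot=[[0,0,-0.016],[0,0,0],[0,0,0],[0,0,0],[0,0,0],[0,0,0]], hand=[0.2,0.2,0.2,0.2,0.2,0.2])

```text
clock: 12.45
position: [0.4726, -0.3804, 0.011]
ee_rot: [0.0, 0.993, 0.115, 0.0]
contact_force: [0.7, -0.3, 0.0]
width: 0.0509
gripper_force: 0.0
```

Emit:
apply_moves(xyz=[[0,0,0.03],[0,0,0]], rot=[[0,0,0],[0,0,0]], hand=[0.2,0.2])

```text
clock: 12.7
position: [0.472, -0.3804, 0.0016]
ee_rot: [0.0, 0.993, 0.114, 0.0]
contact_force: [-0.7, 0.3, 0.1]
width: 0.0507
gripper_force: 0.0
```

Emit:
apply_moves(xyz=[[0,0,0.037],[0,0,0],[0,0,0],[0,0,0],[0,0,0],[0,0,0]], rot=[[0,0,0],[0,0,0],[0,0,0],[0,0,0],[0,0,0],[0,0,0]], hand=[0.2,-0.1,-0.3,-0.7,-1,-1], force=90)

```text
clock: 13.45
position: [0.4723, -0.3807, -0.0092]
ee_rot: [0.0, 0.993, 0.114, 0.0]
contact_force: [0.9, 0.4, 2.6]
width: 0.0186
gripper_force: 88.0
```

Emit:
apply_moves(xyz=[[0,0,-0.1],[0,0,-0.17],[0,0,-0.17],[0,0,-0.17],[0,0,-0.1],[0,0,0]], rot=[[0,0,0],[0,0,0],[0,0,0],[0,0,0],[0,0,0],[0,0,0]], hand=[-1,-1,-1,-1,-1,-1])

```text
clock: 14.2
position: [0.4731, -0.3813, 0.2055]
ee_rot: [0.002, 0.993, 0.114, 0.002]
contact_force: [-0.3, -0.2, -3.0]
width: 0.0184
gripper_force: 88.3
```

```bash
python3 - <<'E'
from h import *
from rig import status,get_image
s=status.get_state();im=get_image("wrist");t=get_image("top");sc=get_image("scene");pickle.dump((s,im,t,sc),open("w8.pkl","wb"))
print(s["position"],s["width"],s["contact_force"],local(s,[.512,.155,.2],-12.15),s["qpos"])
A=rot(s["ee_rot"])
# torch bright body in the scene & top near predicted place, assuming grasp 54 mm behind the reported TCP
g=np.array(s["position"])-A[:,2]*.054
for n,i in(("top",t),("scene",sc),("wrist",im)):
    c=cam(i,s);pr=[proj(c,g+A[:,0]*k) for k in(.08,0,-.08)];print(n,np.round(pr,1).tolist())
    p=i["pixels"].astype(int);m=((p.max(2)-p.min(2)<35)&(p.min(2)>140)).astype(np.uint8)
    N,L,S,C=cv2.connectedComponentsWithStats(m)
    for k in range(1,N):
        if S[k,4]>30 and np.linalg.norm(C[k]-pr[1])<90: print("   ",S[k].tolist(),np.round(cv2.boxPoints(cv2.minAreaRect(np.argwhere(L==k)[:,::-1].astype(np.float32)))).tolist())
E
```

```text
[ 0.47308443 -0.38130848  0.20549426] 0.01840217999264397 [-0.29248697 -0.23168409 -3.04055901] ([0.533, -1.711, 0.012], np.float64(13.14), np.float64(0.422)) [-7.92886831e-01  3.15708921e-01  1.41501698e+00  4.47324251e-05
  1.40585491e+00  5.48546054e-01]
top [[349.7, 182.9], [357.6, 213.8], [365.7, 245.5]]
    [400, 160, 8, 9, 46] [[399.0, 166.0], [405.0, 160.0], [409.0, 164.0], [403.0, 170.0]]
    [407, 168, 40, 38, 379] [[406.0, 174.0], [412.0, 167.0], [448.0, 201.0], [442.0, 208.0]]
    [284, 191, 7, 15, 53] [[283.0, 205.0], [286.0, 190.0], [291.0, 191.0], [288.0, 206.0]]
    [348, 190, 10, 13, 92] [[347.0, 191.0], [355.0, 189.0], [359.0, 200.0], [351.0, 203.0]]
    [357, 221, 8, 11, 67] [[356.0, 221.0], [362.0, 220.0], [365.0, 230.0], [359.0, 232.0]]
    [318, 241, 10, 10, 59] [[317.0, 247.0], [325.0, 240.0], [329.0, 244.0], [322.0, 252.0]]
    [369, 294, 9, 7, 35] [[368.0, 299.0], [376.0, 293.0], [379.0, 297.0], [371.0, 303.0]]
scene [[181.6, 128.0], [190.9, 118.1], [199.1, 109.4]]
    [80, 148, 94, 25, 1185] [[80.0, 172.0], [80.0, 148.0], [173.0, 148.0], [173.0, 172.0]]
wrist [[259.8, 86.1], [259.6, 274.9], [259.4, 406.6]]
    [234, 183, 50, 47, 1396] [[234.0, 183.0], [283.0, 183.0], [283.0, 229.0], [234.0, 229.0]]
    [246, 314, 23, 50, 763] [[244.0, 362.0], [246.0, 314.0], [268.0, 315.0], [266.0, 363.0]]
```

```bash
python3 - <<'E'
from h import *
s,im,t,sc=pickle.load(open("w8.pkl","rb"));c=cam(im,s);A=rot(s["ee_rot"]);P=np.array(s["position"])
for k in(.05,.054,.058): print(k,[ (x,int(proj(c,P-A[:,2]*k+A[:,0]*x)[1])) for x in(.08,.055,.04)], "top edge end", int(proj(c,P-A[:,2]*(k+.011)+A[:,0]*.08)[1]))
p=im["pixels"]
for v in range(50,245,8): print(v,p[v,258].tolist(),p[v,225].tolist(),end=" ; ")
# edges of tube at a few rows
print()
for v in (110,130,150,200,220): print(v,"".join("G" if (q[1]-q[0]>25) else ("W" if q.min()>130 else "d") for q in p[v,215:305].astype(int)))
print("topcam end cap", [proj(cam(t),P-A[:,2]*.054+A[:,0]*x).round(1).tolist() for x in (.08,.055,-.055,-.08)])
q=t["pixels"].astype(int);u0,v0=proj(cam(t),P-A[:,2]*.054);d=proj(cam(t),P-A[:,2]*.054+A[:,0]*.08)-[u0,v0];
for k in np.arange(-1.5,1.51,.1): u,v=np.round([u0+k*d[0],v0+k*d[1]]).astype(int);print(round(k*80),q[v,u].tolist(),end=";")
E
```

```text
0.05 [(0.08, 85), (0.055, 151), (0.04, 186)] top edge end 86
0.054 [(0.08, 86), (0.055, 153), (0.04, 189)] top edge end 87
0.058 [(0.08, 86), (0.055, 155), (0.04, 193)] top edge end 87
50 [50, 111, 85] [54, 113, 87] ; 58 [53, 112, 87] [53, 113, 87] ; 66 [53, 113, 87] [53, 113, 87] ; 74 [54, 114, 88] [54, 114, 88] ; 82 [56, 115, 90] [54, 114, 88] ; 90 [114, 112, 113] [52, 113, 87] ; 98 [113, 110, 112] [55, 115, 88] ; 106 [113, 111, 112] [52, 107, 83] ; 114 [113, 110, 111] [56, 116, 90] ; 122 [111, 108, 110] [56, 116, 90] ; 130 [112, 110, 112] [58, 116, 91] ; 138 [111, 109, 110] [58, 116, 90] ; 146 [139, 139, 140] [59, 115, 91] ; 154 [223, 224, 226] [62, 118, 92] ; 162 [223, 224, 226] [62, 119, 94] ; 170 [105, 104, 104] [46, 80, 63] ; 178 [223, 224, 226] [47, 81, 64] ; 186 [98, 95, 95] [42, 68, 55] ; 194 [223, 224, 226] [55, 105, 82] ; 202 [223, 224, 227] [56, 105, 82] ; 210 [170, 163, 162] [53, 103, 81] ; 218 [170, 163, 162] [54, 105, 81] ; 226 [137, 132, 130] [54, 104, 81] ; 234 [138, 132, 131] [51, 102, 80] ; 242 [137, 130, 129] [49, 104, 80] ; 
110 GGGGGGGGGGGGddddddddddddddddddddd
[... 393 characters left out ...]
WWWdddddddddddddddddddddGGdddGGGGGGGGGGGGGGG
topcam end cap [[349.7, 182.9], [352.2, 192.4], [363.2, 235.5], [365.7, 245.5]]
-120 [42, 125, 95];-112 [42, 123, 93];-104 [43, 125, 95];-96 [43, 124, 94];-88 [42, 123, 94];-80 [53, 53, 53];-72 [42, 42, 43];-64 [78, 75, 76];-56 [176, 168, 170];-48 [136, 130, 132];-40 [182, 174, 175];-32 [182, 174, 175];-24 [183, 175, 177];-16 [137, 130, 132];-8 [60, 58, 52];0 [184, 172, 151];8 [222, 213, 181];16 [226, 216, 186];24 [189, 177, 150];32 [166, 158, 159];40 [246, 249, 250];48 [207, 208, 215];56 [248, 250, 251];64 [110, 109, 113];72 [113, 112, 115];80 [105, 130, 122];88 [42, 125, 96];96 [41, 124, 96];104 [41, 125, 95];112 [43, 124, 96];120 [42, 124, 97];
```

The torch is held centred and straight: its end is at row 86 as predicted, and the grip is 54 mm behind the reported TCP. Carrying it over the case.

Emit:
apply_moves(xyz=[[0,0,0],[0,0,0],[0,0,0],[-0.025,-0.1,0],[-0.025,-0.177,0],[-0.025,-0.177,0],[-0.025,-0.177,0],[-0.025,-0.177,0]], rot=[[0,0,0.141],[0,0,0.141],[0,0,0.14],[0,0,0],[0,0,0],[0,0,0],[0,0,0],[0,0,0]], hand=[-1,-1,-1,-1,-1,-1,-1,-1])

```text
clock: 15.35
position: [0.4852, -0.1333, 0.201]
ee_rot: [-0.001, 0.994, -0.106, -0.002]
contact_force: [1.5, 0.4, -2.1]
width: 0.019
gripper_force: 88.5
```

Emit:
apply_moves(xyz=[[-0.025,-0.177,0],[-0.025,-0.177,0],[-0.025,-0.177,0],[-0.025,-0.177,0],[-0.025,-0.177,0],[0,-0.08,0],[0,0,0],[0,0,0]], rot=[[0,0,0],[0,0,0],[0,0,0],[0,0,0],[0,0,0],[0,0,0],[0,0,0],[0,0,0]], hand=[-1,-1,-1,-1,-1,-1,-1,-1])

```text
clock: 16.35
position: [0.51, 0.1545, 0.2018]
ee_rot: [0.001, 0.994, -0.106, -0.002]
contact_force: [-0.4, -0.1, -2.3]
width: 0.0188
gripper_force: 88.5
```

```bash
python3 - <<'E'
from h import *
from rig import status,get_image
s=status.get_state();im=get_image("wrist");sc=get_image("scene");t=get_image("top");pickle.dump((s,im,t,sc),open("w9.pkl","wb"))
print(s["position"],s["width"],s["contact_force"],local(s,[.512,.155,.15],-12.15))
a=im["pixels"][:,:,::-1];b=sc["pixels"][80:280,300:440,::-1]
cv2.imwrite("pics/w9.png",np.hstack([a,cv2.resize(b,(269,384))]))
E
```

```text
[0.50999329 0.15452069 0.20181549] 0.01877759824501114 [-0.36370145 -0.1351876  -2.32666776] ([0.007, -0.003, 0.173], np.float64(-12.18), np.float64(-0.001))
```

View pics/w9.png

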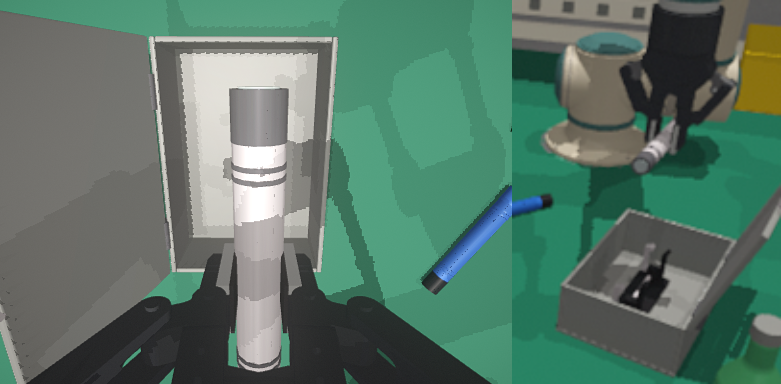

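The torch is above the case. The outer rim corners are at about (150,38), (337,38), (321,270), (173,270). I cast these onto z=0.078.

```bash
python3 - <<'E'
from h import *
s,im,t,sc=pickle.load(open("w9.pkl","rb"));c=cam(im,s)
a=np.radians(-12.15);ex=np.array([-np.sin(a)*1,np.cos(a)]);ex=np.array([.2105,.9776]);ey=np.array([-.9776,.2105])
P=[onz(c,u,.078)[:2] for u in[(149.5,37.5),(338,37.5),(321,271),(173,271)]]
for p in P: print(np.round(p,4),np.round([p@ex,p@ey],4))
print([round(float(np.linalg.norm(P[i]-P[(i+1)%4])),4) for i in range(4)],np.mean(P,0))
x=P[0]-P[3]+P[1]-P[2];print("yaw of -y dir",np.degrees(np.arctan2(x[1],x[0])))
m=np.mean(P,0);print("c along ex",m@ex,"ey",m@ey,"; top est",np.array([.5138,.1638])@ex,np.array([.5138,.1638])@ey)
# torch column centre vs tool axis at grasp depth
print(proj(c,np.array(s["position"])+rot(s["ee_rot"])@[.06,0,-.054]))
p=im["pixels"].astype(int)
for v in (95,110,125,135):
    r=p[v,200:320];k=np.where((r[:,0]-r[:,2]<12)&(abs(r[:,1]-r[:,0])<8)&(r[:,0]<135))[0]+200;print(v,k.min(),k.max(),(k.min()+k.max())/2)
for v in (100,200): 
    r=p[v,130:350];print(v,"".join("G" if q[1]-q[0]>25 else ("W" if q.min()>150 else ("m" if q.min()>100 else "d")) for q in r))
E
```

```text
[0.6406 0.2194] [ 0.3493 -0.5801]
[0.6073 0.0649] [ 0.1913 -0.58  ]
[0.3859 0.1128] [ 0.1915 -0.3535]
[0.4193 0.2668] [ 0.3491 -0.3538]
[0.158, 0.2265, 0.1575, 0.2263] [0.51328404 0.16596901]
yaw of -y dir -12.15190360119264
c along ex 0.27029759577818946 ey -0.46685000390173526 ; top est 0.26828578000000003 -0.46781098
[258.03422646 140.40803964]
95 229 319 274.0
110 230 319 274.5
125 230 319 274.5
135 231 319 275.0
100 mmmmmmmmmmmmmmmmmmmmmmmmmdmWWWdddddddddddddddddddmmmmWWWWWWWWWWWWWWWWWWWWWWWWWWWWWWWWWWWWWWWWWWWWWWWdmmmmmmmmmmmmmmmmmmmmmmmWWWWWWWWWmmmmmmmmmmmmmmmmmmmmmmmddWWWWWWWWWWWWWWWWWWWWWWWWWWWmddddddddddddmWWWWWGGGGGGGGGGGGGGGG
200 mmmmmmmmmmmmmmmmmmmmmmmmmmmmmmmmmGGWWWWddddddddddddddddddddddmWWWWWWWWWWWWWWWWWWWWWWWWWWWWWWWWWWWWWWWWWWWWWWWWWWWWWWWWWWWWWWWWWWWWWWWWWWWWWWWWWWWWWWWWWWWWWmmmmmmmmmmmmmmmmmmmmmmmmmddddddddddddmmmmGGGGGGGGGGGGGGGGGGGGGGGG
```

Emit:
apply_moves(xyz=[[0.003,-0.005,0.143],[0,0,0.143],[0,0,0.143],[0,0,0.143],[0,0,0],[0,0,0]], rot=[[0,0,0],[0,0,0],[0,0,0],[0,0,0],[0,0,0],[0,0,0]], hand=[-1,-1,-1,-1,-1,-1])

```text
clock: 17.25
position: [0.5137, 0.1563, 0.0332]
ee_rot: [-0.0, 0.994, -0.107, 0.001]
contact_force: [-0.1, -0.6, -1.5]
width: 0.019
gripper_force: 88.5
```

```bash
python3 - <<'E'
from h import *
from rig import status
s=status.get_state();print(s["position"],s["contact_force"],local(s,[.5113,.1559,-.004],-12.15),rot(s["ee_rot"])[:,2])
E
```

```text
[0.51365472 0.15632321 0.03317461] [-0.12950102 -0.63455011 -1.45607684] ([-0.008, 0.003, 0.124], np.float64(-12.23), np.float64(-0.001)) [ 2.48989846e-03  3.08468425e-04 -9.99996853e-01]
```

Within a millimetre across the clip. Descend onto it in small steps while watching force.

Emit:
apply_moves(xyz=[[-0.008,0.003,0.03],[0,0,0.03],[0,0,0]], rot=[[0,0,0],[0,0,0],[0,0,0]], hand=[-1,-1,-1], force=110)

```text
clock: 17.62
position: [0.5121, 0.1576, 0.015]
ee_rot: [-0.002, 0.994, -0.107, 0.003]
contact_force: [2.9, 5.2, 0.1]
width: 0.0185
gripper_force: 110.1
```

Emit:
apply_moves(xyz=[[0,0,0.02],[0,0,0.01],[0,0,0]], rot=[[0,0,0],[0,0,0],[0,0,0]], hand=[-1,-1,-1])

```text
clock: 18.0
position: [0.5119, 0.1576, 0.0057]
ee_rot: [-0.001, 0.994, -0.106, 0.002]
contact_force: [2.9, 5.9, -1.0]
width: 0.019
gripper_force: 110.2
```

Emit:
apply_moves(xyz=[[0,0,0.015],[0,0,0.015],[0,0,0]], rot=[[0,0,0],[0,0,0],[0,0,0]], hand=[-1,-1,-1])

```text
clock: 18.38
position: [0.5116, 0.1574, -0.0004]
ee_rot: [-0.001, 0.994, -0.106, 0.002]
contact_force: [-3.2, 2.5, 23.8]
width: 0.0188
gripper_force: 113.1
```

Emit:
apply_moves(xyz=[[0,0,0.01],[0,0,0.005],[0,0,0]], rot=[[0,0,0],[0,0,0],[0,0,0]], hand=[-1,-1,-1])

```text
clock: 18.75
position: [0.5118, 0.1575, -0.0007]
ee_rot: [-0.001, 0.994, -0.106, 0.003]
contact_force: [-10.9, 2.3, 54.5]
width: 0.0186
gripper_force: 116.7
```

Emit:
apply_moves(xyz=[[0,0,-0.015],[0,0,0],[0,0,0],[0,0,0],[0,0,0]], rot=[[0,0,0],[0,0,0],[0,0,0],[0,0,0],[0,0,0]], hand=[-1,-0.3,0,0.1,0.1])

```text
clock: 19.38
position: [0.5091, 0.1559, -0.005]
ee_rot: [0.0, 0.994, -0.106, -0.001]
contact_force: [-0.8, 0.1, 1.0]
width: 0.047
gripper_force: 0.0
```

Emit:
apply_moves(xyz=[[0,0,-0.05],[0,0,-0.1],[0,0,-0.15],[0,0,-0.18],[0,0,-0.18],[0,0,0],[0,0,0]], rot=[[0,0,0],[0,0,0],[0,0,0],[0,0,0],[0,0,0],[0,0,0],[0,0,0]], hand=[0.1,0.1,0.1,0.1,0.1,0.1,0.1])

```text
clock: 20.25
position: [0.5092, 0.1561, 0.1941]
ee_rot: [0.0, 0.994, -0.106, 0.0]
contact_force: [0.3, -0.6, -0.3]
width: 0.0471
gripper_force: 0.0
```

```bash
python3 - <<'E'
from h import *
from rig import status,get_image
s=status.get_state();im=get_image("wrist");sc=get_image("scene");t=get_image("top");pickle.dump((s,im,t,sc),open("w10.pkl","wb"))
print(s["position"],s["width"],s["contact_force"])
ex=np.array([.2105,.9776,0]);ey=np.array([-.9776,.2105,0]);seat=np.array([.5113,.1561,.05]);u=np.array([0,0,1])
for n,i in(("wrist",im),("scene",sc)):
    c=cam(i,s)
    for nm,p in dict(endm=seat-.08*ey,endp=seat+.08*ey,top_m=seat-.08*ey+.011*u,jaw_m=seat-.057*ey-.0055*ex+.011*u,jaw_p=seat+.057*ey-.0055*ex+.011*u,laid=seat-.08*ey+.02*u).items(): print(n,nm,proj(c,p).round(1))
cv2.imwrite("pics/w10.png",np.hstack([cv2.resize(im["pixels"][20:260,160:340,::-1],(405,540),interpolation=2),cv2.resize(sc["pixels"][190:270,325:383,::-1],(391,540),interpolation=2)]))
# dark cap / white measurement along case -y direction in wrist
c=cam(im,s);p=im["pixels"]
for k in np.arange(.03,.1,.004):
    v=np.round(proj(c,seat-k*ey+.011*u)).astype(int);print(round(k,3),v.tolist(),p[v[1],v[0]].tolist(),end="; ")
E
```

```text
[0.509222   0.15611551 0.19412204] 0.047055858481339995 [ 0.25273743 -0.63192612 -0.29671579]
wrist endm [257.9  78.2]
wrist endp [258.  233.7]
wrist top_m [257.8  78.3]
wrist jaw_m [263.8 104.7]
wrist jaw_p [263.3 218.4]
wrist laid [257.8  78.3]
scene endm [355.3 238.2]
scene endp [377.1 208.3]
scene top_m [355.8 234.7]
scene jaw_m [357.2 229.3]
scene jaw_p [372.9 208.3]
scene laid [356.3 231.8]
0.03 [258, 134] [255, 255, 255]; 0.034 [258, 130] [255, 255, 255]; 0.038 [258, 126] [255, 255, 255]; 0.042 [258, 121] [255, 255, 255]; 0.046 [258, 117] [255, 255, 255]; 0.05 [258, 112] [213, 213, 214]; 0.054 [258, 108] [255, 255, 255]; 0.058 [258, 104] [255, 255, 255]; 0.062 [258, 99] [161, 160, 160]; 0.066 [258, 94] [163, 161, 161]; 0.07 [258, 90] [162, 160, 160]; 0.074 [258, 85] [162, 158, 159]; 0.078 [258, 81] [160, 156, 156]; 0.082 [258, 76] [217, 214, 208]; 0.086 [258, 71] [216, 214, 207]; 0.09 [258, 66] [232, 230, 222]; 0.094 [258, 62] [231, 229, 222]; 0.098 [258, 57] [231, 229, 222];
```

```bash
python3 - <<'E'
from h import *
s,im,t,sc=pickle.load(open("w10.pkl","rb"))
p=sc["pixels"].astype(int).mean(2)
print("     "+" ".join(f"{u%100:2d}" for u in range(344,384)))
for v in range(198,250): print(v," ".join(f"{int(x/10):2d}" for x in p[v,344:384]))
E
```

```text
44 45 46 47 48 49 50 51 52 53 54 55 56 57 58 59 60 61 62 63 64 65 66 67 68 69 70 71 72 73 74 75 76 77 78 79 80 81 82 83
198  9  9  9  9  9  9  9  9 10  9  7  7  8  8  8  7  7  7  7  7  7  7  7  7  7  7  7  7  7  7  7  7  7  7  7  7  7  7  7  7
199  9  9  9  9  9  8  9 10  9  8  7  7  8  8  8  7  7  7  7  7  7  7  7  7  7  7  7  8  7  7  7  7  7  7  7  7  7  7  7  7
200  9  9  9  9  8  9 10 10  8  7  7  8  8  8  7  7  7  7  7  7  7  7  7  7  7  7  7  7  7  7  7  7  7  7  7  7  7  7  7  7
201  9  9  9  8  9 10 10  8  7  7  7  8  8  8  7  7  7  7  7  7  7  7  7  7  7  7  7  7  7  7  7  7  7  7  7  7  7  7  7  7
202  9  9  9  9 10 10  8  7  7  7  7  8  8  8  7  7  7  7  7  7  7  7  7  7  8  7  7  7  7  7  7  7  7  7  7  7  7  7  7  7
203  9  9  9 10 10  9  7  7  7  7  7  8  8  8  7  7  7  7  7  7  7  7  7  7  7  7  7  7  7  7  7  7  7  7  7  7  7  7  7  7
204  9  9  9 10  9  7  7  7  7  7  8  8  8  7  7  7  7  7  7  7  7  7  7  7  7  7  7  7  7  7  7  7  7  7  7  8  7  7  7  7
205  9  9 10  9  7  7  7  7  7  7  8  8  8  7  7  7  7  7  7  7  7  7  7  7  7  7  7  7  7  7  7  7  6  6  6  7 
[... 4767 characters left out ...]
 7  7  7  7  7  7  7  7  7  7  7 10 13 15 15 15 16 15 15 15 15 15 15 15 15 15 15
245  7  7  7  7  7  7  7  7  8  7  7  7  7  7  7  7  7  7  7  7  7  7  7  7  7  7  8 11 13 14 15 14 15 15 15 15 15 15 15 15
246  7  7  7  7  7  7  7  7  7  7  7  7  7  7  7  7  7  7  7  7  7  7  7  7  7  7  7  7  7  8 11 13 14 15 16 16 15 15 15 15
247  7  7  7  7  7  7  7  7  7  7  7  7  7  7  7  7  7  7  7  7  7  7  7  7  7  7  7  7  7  7  7  7  8 12 14 15 15 16 16 15
248  7  7  7  7  7  7  7  7  7  7  7  7  7  7  7  7  7  7  7  7  7  7  7  7  7  7  7  7  7  7  7  7  7  7  7  9 13 14 15 15
249  7  7  7  7  7  7  7  7  7  7  7  7  7  7  7  7  7  7  7  7  7  7  7  7  7  7  7  7  7  7  7  7  7  7  7  7  7  8 11 13
```

Along the tube, the silhouette centres (row 224: 366.5, row 231: 361.3) match the seated prediction within 1 px; a torch laid on top would be about 4 px off. Last check: compare the jaw nose positions with the empty, closed clip from earlier.

```bash
python3 - <<'E'
from h import *
from rig import status
sc=pickle.load(open("w9.pkl","rb"))[3]
p=sc["pixels"].astype(int).mean(2)
q=pickle.load(open("w10.pkl","rb"))[3]["pixels"].astype(int).mean(2)
for (a,b,c,d) in ((203,212,366,378),(224,236,348,362)):
    for v in range(a,b): print(v," ".join(f"{int(x/10):2d}" for x in p[v,c:d]),"  |  "," ".join(f"{int(x/10):2d}" for x in q[v,c:d]))
    print()
# did bystanders change between first and now (scene)
f=pickle.load(open("im0.pkl","rb"));t=pickle.load(open("w10.pkl","rb"))[3]["pixels"].astype(int)
D=(abs(f["scene"]["pixels"].astype(int)-t).max(2)>60).astype(np.uint8)
N,L,S,C=cv2.connectedComponentsWithStats(D);print([S[k].tolist() for k in range(1,N) if S[k,4]>40])
E
```

```text
203  7  7  7  7  7  7  7  7  7  7  7  7   |    7  7  7  7  7  7  7  7  7  7  7  7
204  7  7  7  7  7  7  7  7  7  7  7  7   |    7  7  7  7  7  7  7  7  7  7  7  7
205  7  7  7  7  7  7  7  7  7  7  7  7   |    7  7  7  7  7  7  7  7  7  7  6  6
206  7  7  7  7  8  8  8  9  7  7  7  7   |    7  7  7  7  8  8  8  9  7  5  3  3
207  7  7  7  9 11 11 12 12  9  7  7  7   |    7  7  7  9 11 11 12 12  9  2  2  2
208  7  7  7  9 12 12 13 13 11  7  7  7   |    7  7  7 10 12 12 13 13  9  1  1  2
209  7  7  8  9 10 10 11 11  8  7  7  7   |    7  7  8  9 10 10 11 11 11 11 10  5
210  7  7  8  9 10  9  9  9  7  7  7  7   |    7  7  8  9 10  9  9 11 13 15 16 12
211  7  7  8 10 10  9  8  7  7  7  7  7   |    7  7  8  9  9  9  9 10 10 11 14 16

224  7  8  9  9  9  9  9  9 10 10 10 10  9  9   |    9  9  9  9  9  9  9  9  9 10 10 10  9 11
225  7  7  8  9  9  9  9 10 10 10 10 10  9  8   |    9  9  9  9  9  9  9  9 10 10 10  9 10 17
226  7  7  8  9  9  9  9 10 10 10 10 10  8  7   |    9  9  9  9  9  9  9 10 10 10 10 10 14 20
227  7  9  9  9  9  9 10 10 10 10 10 10  9  5   |    9  9  9  9  8 10 12 13 13 
[... 666 characters left out ...]
 10  9
235 16 16 16 14 10  9  9  6  2  2  2  3  4  4   |   16 16 16 14 10  8  7  8  9 10 10 10 10  9

[[315, 15, 25, 5, 85], [312, 27, 16, 12, 163], [382, 29, 17, 13, 175], [429, 31, 8, 12, 62], [315, 42, 12, 11, 110], [182, 47, 17, 31, 97], [176, 64, 10, 26, 73], [385, 72, 23, 3, 44], [376, 78, 27, 8, 150], [366, 86, 42, 27, 596], [342, 97, 13, 12, 83], [326, 104, 29, 31, 235], [407, 111, 12, 22, 117], [327, 112, 88, 55, 1713], [331, 130, 30, 15, 181], [319, 146, 8, 9, 55], [430, 153, 34, 51, 349], [312, 163, 28, 19, 166], [190, 170, 20, 29, 208], [320, 186, 98, 47, 751], [395, 204, 19, 20, 178], [353, 207, 26, 26, 380], [377, 218, 16, 19, 173], [361, 233, 15, 9, 86], [370, 243, 20, 8, 43]]
```

Both jaw noses sit at the same pixels as in the closed empty clip, the torch is seated, and no bystander has changed. Handing in.

```bash
python3 -c "
from rig import job
print(job.sign_off())"
```

```text
the job is handed in; nothing more can be done
None
```

The lid is open on its stop, and the camera checks show the torch fully home in both forks with the jaw closed over it; the gripper is clear, nothing else on the bench moved, and the job was handed in after about 20 s of the 61 s allowed.

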